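# Sort the microscope optics into their trays

## Task

Put the microscope's loose optics away, each standing upright on the floor of its tray: the two objectives in the blue tray, one to each compartment, the two eyepieces in the red tray, one to each compartment, and the filter cube in either compartment of the yellow tray. Set them down, do not drop them or knock them over, and leave the pink culture dish and the amber dropper bottle standing where they are.

Things in the scene. Friction and masses are not known exactly. Their poses are not given: they have to be found in the camera images.
- objective_red: microscope objective standing upright, loose, about 150 g: chrome cylinder 32 mm in diameter from 6 to 42 mm above its foot, on a brass foot 28 mm in diameter and 6 mm high, tapering above to a black nose 20 mm in diameter; 56 mm tall. The taper and a band below it are red. Origin: centre of its underside; z up its axis
- objective_green: microscope objective standing upright, loose, about 150 g: chrome cylinder 32 mm in diameter from 6 to 42 mm above its foot, on a brass foot 28 mm in diameter and 6 mm high, tapering above to a black nose 20 mm in diameter; 56 mm tall. The taper and a band below it are green. Origin: centre of its underside; z up its axis
- eyepiece_silver: microscope eyepiece standing upright, loose, about 120 g: black eyecup 42 mm in diameter from 26 to 55 mm above its foot, on a chrome barrel 33 mm in diameter; 55 mm tall. The ring round the lens on top and a band on the eyecup are silver. Origin: centre of its underside; z up its axis
- eyepiece_orange: microscope eyepiece standing upright, loose, about 120 g: black eyecup 42 mm in diameter from 26 to 55 mm above its foot, on a chrome barrel 33 mm in diameter; 55 mm tall. The ring round the lens on top and a band on the eyecup are orange. Origin: centre of its underside; z up its axis
- filter_cube: fluorescence filter cube standing upright, loose, about 110 g: dark grey block 30 mm (own x) by 38 mm (own y) by 42 mm high, plain x faces, round violet windows with silver rims in the top and the y faces. Origin: centre of its underside; z up
- tray_blue: blue open plastic sorting tray, fixed to the bench: 70 mm (own x) by 128 mm (own y), rim 14 mm above the bench, walls 4 mm, inner floor 4 mm above the bench. A 4 mm wall across the middle, as high as the rim, makes two compartments along its y, 62 x 58 mm inside, centred at y = +31 and -31 mm. Origin: centre of its underside; z up. Turned up to 0.25 rad
- tray_red: red open plastic sorting tray, fixed to the bench: 70 mm (own x) by 128 mm (own y), rim 14 mm above the bench, walls 4 mm, inner floor 4 mm above the bench. A 4 mm wall across the middle, as high as the rim, makes two compartments along its y, 62 x 58 mm inside, centred at y = +31 and -31 mm. Origin: centre of its underside; z up. Turned up to 0.25 rad
- tray_yellow: yellow open plastic sorting tray, fixed to the bench: 70 mm (own x) by 128 mm (own y), rim 14 mm above the bench, walls 4 mm, inner floor 4 mm above the bench. A 4 mm wall across the middle, as high as the rim, makes two compartments along its y, 62 x 58 mm inside, centred at y = +31 and -31 mm. Origin: centre of its underside; z up. Turned up to 0.25 rad
- culture_dish: bystander: closed pink culture dish, 60 mm in diameter, 15 mm high, loose, 60 g, standing among the optics. Origin: centre of its underside
- cleaner_bottle: bystander: small amber dropper bottle with paper label, white collar and dark dropper top, 37 mm in diameter, 72 mm tall, loose, 90 g, standing among the optics. Origin: centre of its underside
Things that resemble listed ones, but are neither listed nor needed, are in the scene too. Of the things that look like the tray_red, take the one that is farthest from the robot's base at the start.

How it is judged:
By the outcome, as a careful person would: the job done as asked, in the order asked, and still so for the second after the job is handed in, with the robot touching nothing.
It also fails if it takes over 115 s, if anything falls off the work surface, if the arm or the gripper's body presses on something with over 40 N, if the wrist force passes 120 N, or if a joint passes its speed limit or range.

## Robot

A 6-joint arm with a two-finger parallel gripper is mounted at the origin on the work surface. World frame = base frame: x ahead of the robot, y to its left, z up, the work surface at z = 0. Lengths are in m, angles in rad, forces in N, time in s.
With the tool pointing down it reaches from about 0.25 to 0.775 m from the base axis. Payload 4 kg.
Tool frame: the origin (TCP) lies midway between the tips of the shut fingers; the grasp point (between the pads) lies 19 mm behind it (robot.hold_point_z is the distance from the TCP to the grasp point, in m); z points along the fingers, y is the line along which they close (so a half turn about z gives the same grasp; the last joint's range is limited). The gripper opens to 94 mm and grips with 3 to 60 N. Pads are 16 mm wide; open, the fingers measure 119 mm over their backs; the gripper's body (75 mm by 177 mm) begins 78 mm behind the grasp point.
Start: joints at [1.072, 0.087, 1.371, -0, 1.684, -0.103], TCP at [0.212, 0.507, 0.206] pointing down, gripper open.
Joint ranges: [-3.1, 3.1], [-0.76, 2.03], [0.27, 2.55], [-1.08, 4.22], [0.17, 2.65], [-2.57, 2.57]. Speed limits (rad/s): [2.79, 2.79, 3.14, 3.14, 3.14, 3.14].

## Interface

Orientations are given as [roll, pitch, yaw] about the fixed x, y, z axes, in that order (R = Rz(yaw) Ry(pitch) Rx(roll)).
In Python, from bench import readout, imaging, robot gives the robot as it stands.
- The arm moves only by the tool carry_out, never from a script. Its argument "motion" is text: rows parted by semicolons, each of 7 numbers parted by spaces: the shift along the tool's x, y, z each as a share of 200 mm, from -1 to 1, then the turn, a rotation vector about the tool's x, y, z each as a share of 120 degrees, from -1 to 1, then the opening, from 0 (shut) to 1 (fully open). A call has 1 to 12 rows; each row shifts and turns the commanded pose from where the row before left it, along the tool's axes as they then stand; what a row does not reach is not made up. A row lasts 1/8 s, in which the tool goes at most 62.5 mm and 10.7 degrees, less where a joint would pass 70% of its speed; a pose out of reach is approached as far as the arm can. A call with a number of a shift or a turn outside -1 to 1 is refused whole. A call with a gripper value outside its range is refused whole. The fingers move at their own pace and stop on an object; the grip force is fixed at half the most. Time passes only in rows, so rows that do not move let the fingers close. It gives the time, the measured TCP pose, the force, the opening and the grip force at its end, in the units of the state.
- readout.get_obs(): the state, without advancing time (a new reading comes with each control period).
- imaging.snapshot(name): name is "scene" or "top" or "wrist"; returns a dict with "pixels" (384x512x3 uint8, red, green, blue), "fx", "fy", "cx", "cy" (pixels), "dist_coeffs" ([k1, k2, p1, p2, k3] as OpenCV has them; the pictures are not rectified), "R" (3x3) and "t" (3): a world point X has camera coordinates R X + t. Camera axes: x right, y down, z forward; pixel columns grow to the right and rows downward; lengths in m; the calibration is good to about 2 mm. A picture is of the moment at which its call begins. There is no depth.
- robot.close_job(): hands the job in; it is judged then, once.
The state is a dict: "time": time; "joint_positions": joint angles; "qvel": joint speeds; "joint_torque": joint torques, N m; "tool_pos": TCP position; "ee_rot": TCP orientation; "wrist_force": force on the tool from outside, world axes, zero at the start; "wrist_torque": the same for the moment, N m; "width": finger opening in m; "finger_force": force on a finger pad.
Only numpy, scipy, OpenCV 4.12 (cv2) and the standard library are available. Lean on these libraries where they do the work, as an engineer would, in place of code of your own. Each camera call takes 0.05 s, during which the arm holds its last target. There are 200 camera calls.

## Working session

There is one attempt and no reset: what is moved stays moved. The work goes in short steps, Python scripts to look and compute and a tool call to move; the robot and the scene stay as the last step left them, time stands still between calls to the robot, and variables do not carry over. Pictures are saved under pics/ and viewed, at most 14 in all, crops included, and the job is handed in when it is done.

Besides the shell and the picture viewer there is one more tool, called by a JSON object that holds its "op" and its "data". carry_out: Moves the arm, as the interface text tells. Its arguments: {"type":"object","properties":{"motion":{"type":"string"}},"required":["motion"]}

```bash
ls; mkdir -p pics
python3 - <<'E'
from bench import readout, imaging, robot
import cv2,pickle
o=readout.get_obs();print(o)
for n in("scene","top"):
    s=imaging.snapshot(n);pickle.dump(s,open(f"{n}.pkl","wb"))
    cv2.imwrite(f"pics/{n}0.png",cv2.resize(s["pixels"][:,:,::-1],(800,600),interpolation=cv2.INTER_CUBIC))
    print(n,s["fx"],s["cx"],s["cy"],s["dist_coeffs"],s["R"],s["t"])
print(robot.hold_point_z)
E
```

```text
pics
{'time': 0.0, 'joint_positions': array([ 1.07187643e+00,  8.79313722e-02,  1.37227546e+00, -4.67617216e-05,
        1.68358909e+00, -1.03110264e-01]), 'qvel': array([ 0.00035097, -0.00037749,  0.00037241,  0.00019842, -0.00022409,
       -0.00027446]), 'joint_torque': array([-9.32787625e-04, -3.40188611e+01, -3.02422714e+01,  7.17436709e-02,
        3.31708894e-02, -1.76580261e-04]), 'tool_pos': array([0.21181049, 0.50697167, 0.20430634]), 'ee_rot': array([-3.13939631e+00, -1.80547590e-04,  2.74577761e+00]), 'wrist_force': array([-0.30845595, -0.72299775,  0.32978908]), 'wrist_torque': array([ 0.02236489,  0.03577255, -0.00697921]), 'finger_force': 0.0, 'width': 0.09405735916908314}
scene 434.4699372962042 254.156689525108 191.36976080677863 [-0.04795138  0.          0.          0.          0.        ] [[ 0.11023364  0.99382259  0.01285294]
 [ 0.55378563 -0.05067657 -0.83111573]
 [-0.82533025  0.09873468 -0.55595094]] [-0.06769866 -0.22676959  1.46536274]
top 424.88158971114586 256.4866433772219 195.96091990261993 [-0.03014233  0.          0.          0.          0.        ] [[-0.01482587 -0.99976582 -0.01576385]
 [-0.99327463  0.0165365  -0.11459518]
 [ 0.11482903  0.01395886 -0.99328719]] [0.02213867 0.49556754 1.15692315]
0.0188
```

View pics/scene0.png

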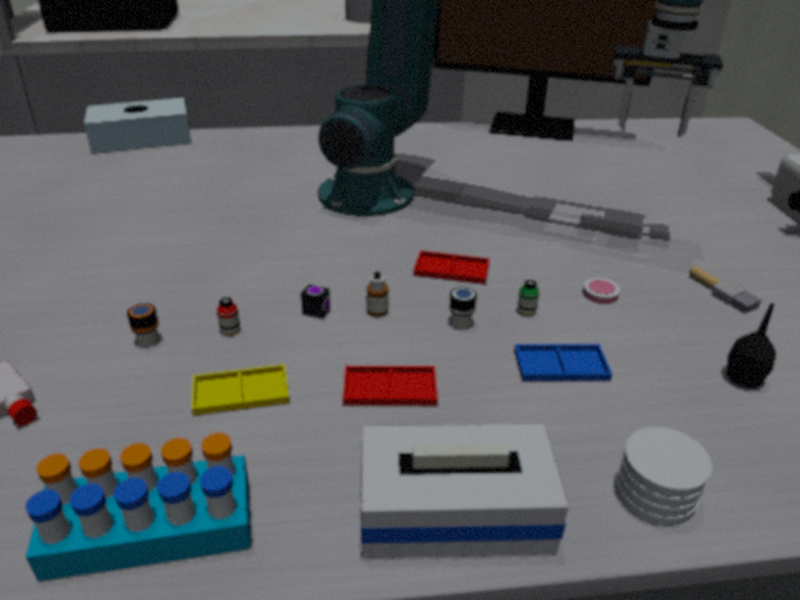

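View pics/top0.png

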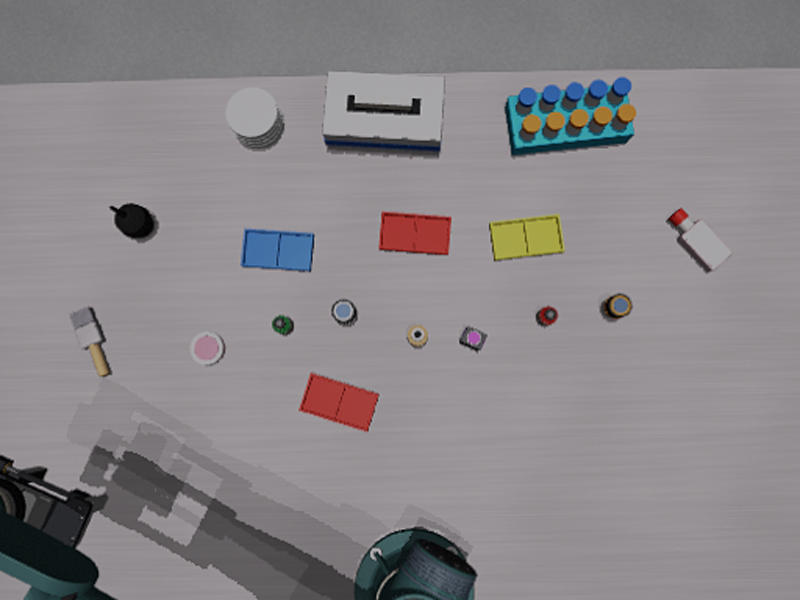

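The bench shows blue tray (278,250), yellow tray (527,238), green objective (283,325), silver eyepiece (343,312), bottle (417,336), cube (473,338), red objective (547,316), orange eyepiece (618,305) and dish (207,348) in the top picture. Lookalikes: the red trays at (415,233) and (339,402). The first is farther from the base (390,570), so I take that one. Next I check it in a crop and measure.

```bash
cat > h.py <<'E'
import numpy as np, cv2, pickle
from scipy.spatial.transform import Rotation as Ro
def K(s): return np.array([[s["fx"],0,s["cx"]],[0,s["fy"],s["cy"]],[0,0,1]])
def back(s,uv,z):
    p=cv2.undistortPoints(np.array(uv,float).reshape(-1,1,2),K(s),np.array(s["dist_coeffs"]))[:,0]
    R=np.array(s["R"]);t=np.array(s["t"]);c=-R.T@t
    d=np.c_[p,np.ones(len(p))]@R
    return (c+d*((z-c[2])/d[:,2])[:,None])[:,:2]
def proj(s,X):
    R=np.array(s["R"]);return cv2.projectPoints(np.array(X,float).reshape(-1,3),cv2.Rodrigues(R)[0],np.array(s["t"],float),K(s),np.array(s["dist_coeffs"]))[0][:,0]
def blobs(s,lo,hi,box=None,amin=15):
    hsv=cv2.cvtColor(s["pixels"],cv2.COLOR_RGB2HSV);m=cv2.inRange(hsv,np.array(lo),np.array(hi))
    if box: k=np.zeros_like(m);x0,y0,x1,y1=box;k[y0:y1,x0:x1]=255;m&=k
    n,l,st,c=cv2.connectedComponentsWithStats(m)
    return [(st[i,4],c[i],cv2.findContours((l==i).astype(np.uint8),0,1)[0][0][:,0]) for i in range(1,n) if st[i,4]>=amin]
E
python3 - <<'E'
from h import *
s=pickle.load(open("top.pkl","rb"));im=s["pixels"]
cv2.imwrite("pics/crop.png",cv2.resize(im[130:280,140:420,::-1],(784,420),interpolation=cv2.INTER_CUBIC))
for n,lo,hi in(("red",(0,150,90),(6,255,255)),("red2",(174,150,90),(180,255,255)),("blue",(100,120,80),(118,255,255)),("yel",(24,100,80),(35,255,255))):
    for a,c,ct in blobs(s,lo,hi,None,300):
        (x,y),(w,h),an=cv2.minAreaRect((1000*back(s,ct,.014)).astype(np.float32))
        print(n,a,c.round(1),[round(v,1) for v in(x,y,w,h,an)])
for n,u in(("green",(283,325)),("silver",(343,312)),("bottle",(417,336)),("cube",(473,338)),("red",(547,316)),("orange",(618,305)),("dish",(207,348))):
    print(n,back(s,[np.array(u)*.64],.055).round(3))
E
```

```text
red 1047 [265.2 149. ] [632.7, -12.2, 126.6, 69.4, 84.4]
red 1108 [216.8 257.2] [328.0, 128.3, 126.9, 68.0, 72.1]
blue 1041 [177.  159.6] [606.4, 241.0, 127.2, 69.4, 84.7]
yel 1095 [336.9 151.5] [621.6, -216.8, 71.1, 128.4, 6.0]
green [[0.463 0.22 ]]
silver [[0.484 0.115]]
bottle [[ 0.44  -0.013]]
cube [[ 0.435 -0.11 ]]
red [[ 0.471 -0.24 ]]
orange [[ 0.489 -0.365]]
dish [[0.425 0.353]]
```

View pics/crop.png

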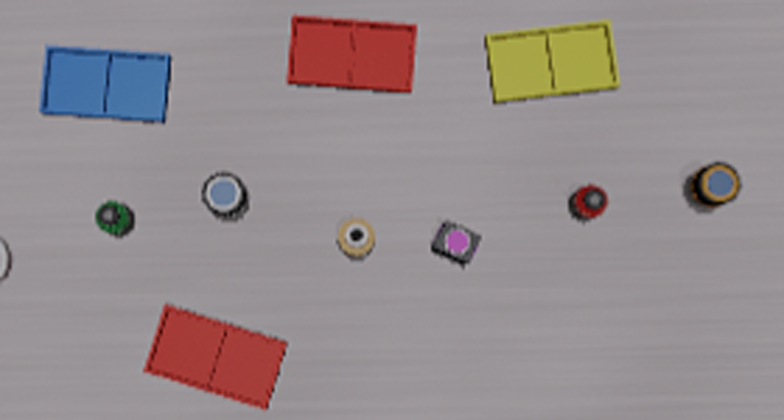

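The crop shows the far red tray at crop (352,54), a plain two-compartment tray the same as the near one at (215,357). The far one it is. Now I measure the optics from their coloured parts.

Run:
```python
from h import *
s=pickle.load(open("top.pkl","rb"));s2=pickle.load(open("scene.pkl","rb"))
U={"green":(283,325),"silver":(343,312),"cube":(473,338),"red":(547,316),"orange":(618,305)}
H={"green":((40,80,20),(85,255,255)),"red":((0,120,40),(8,255,255)),"silver":((100,60,80),(125,255,255)),"orange":((100,60,80),(125,255,255)),"cube":((130,60,60),(165,255,255))}
Z={"green":.042,"red":.042,"silver":.055,"orange":.055,"cube":.042}
for n,(u,v) in U.items():
    u*=.64;v*=.64;box=[int(u)-16,int(v)-16,int(u)+17,int(v)+17]
    b=blobs(s,*H[n],box,4)
    if b:
        a,c,ct=max(b,key=lambda q:q[0]);ec=cv2.minEnclosingCircle(ct.astype(np.float32))
        print(n,a,c,ec,back(s,[c,ec[0]],Z[n]).round(4).tolist())
        # dark/any-foreground blob centre
    g=cv2.absdiff(s["pixels"],np.full_like(s["pixels"],0)+np.median(s["pixels"][box[1]:box[3],box[0]:box[2]].reshape(-1,3),0).astype(np.uint8)).max(2)
    cts=cv2.findContours((g[box[1]:box[3],box[0]:box[2]]>28).astype(np.uint8),0,1)[0]
    ct=max(cts,key=cv2.contourArea)[:,0]+np.array(box[:2])
    r=cv2.minAreaRect((1000*back(s,ct,.03)).astype(np.float32));print("   fg",np.round(r[0],1),np.round(r[1],1),round(r[2],1))
```

```text
green 64 [180.5625  207.46875] ((179.68182373046875, 207.5), 5.876578330993652) [[0.4658, 0.2242], [0.4658, 0.2267]]
   fg [467.1 225.9] [40.4 32.3] 62.9
silver 58 [219.24137931 198.51724138] ((219.3000030517578, 198.3000030517578), 4.356703281402588) [[0.4875, 0.1158], [0.4881, 0.1156]]
   fg [487.5 116.3] [44.8 47.9] 89.6
cube 45 [302.84444444 215.71111111] ((302.53125, 215.9375), 3.9732766151428223) [[0.4377, -0.1121], [0.4371, -0.1112]]
   fg [ 436.7 -111.7] [41.9 36.1] 62.3
red 55 [349.27272727 202.07272727] ((350.3333435058594, 201.3333282470703), 5.821505546569824) [[0.4732, -0.2406], [0.4752, -0.2436]]
   fg [ 473.9 -243. ] [33.1 39.8] 43.5
orange 55 [396.56363636 195.03636364] ((396.5, 195.0), 4.031229019165039) [[0.489, -0.3676], [0.4891, -0.3674]]
   fg [ 489. -367.] [43.7 58.8] 28.4
```

{"op": "carry_out", "data": {"motion": "0 0 0 0 0 0.085 1; 0 0 0 0 0 0.085 1; 0 0 0 0 0 0.085 1; 0 0 0 0 0 0.085 1; 0 0 0 0 0 0.085 1; 0 0 0 0 0 0.085 1; 0 0 0 0 0 0.05 1; 0 0 0 0 0 0 1"}}

```text
time: 1.1
tool_pos: [0.212, 0.5072, 0.2049]
ee_rot: [-3.141, 0.001, 1.574]
wrist_force: [-0.2, 0.5, -0.3]
width: 0.0939
finger_force: 0.0
```

{"op": "carry_out", "data": {"motion": "-0.2 0.18 0 0 0 0 1; -0.2 0.18 0 0 0 0 1; -0.2 0.18 0 0 0 0 1; -0.2 0.18 0 0 0 0 1; -0.2 0.18 0 0 0 0 1; -0.2 0.18 0 0 0 0 1; -0.2 0.19 0 0 0 0 1; 0 0 0 0 0 0 1; 0 0 0 0 0 0 1"}}

```text
time: 2.22
tool_pos: [0.4663, 0.2283, 0.2052]
ee_rot: [-3.141, -0.0, 1.574]
wrist_force: [0.0, -0.2, -0.1]
width: 0.0937
finger_force: 0.0
```

```bash
cat > w.py <<'E'
from h import *
import sys
from bench import readout, imaging
o=readout.get_obs();s=imaging.snapshot("wrist");n=sys.argv[1]
pickle.dump(s,open(n+".pkl","wb"));cv2.imwrite(f"pics/{n}.png",s["pixels"][:,:,::-1])
print(o["time"],o["tool_pos"].round(4),o["ee_rot"].round(4))
E
python3 w.py w1
```

```text
2.225 [0.4663 0.2283 0.2052] [-3.1405e+00 -5.0000e-04  1.5736e+00]
```

View pics/w1.png

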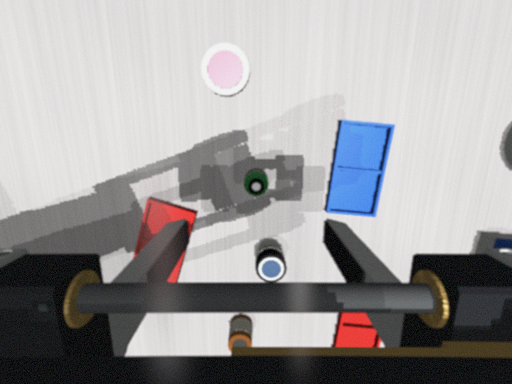

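The wrist picture shows the green objective at (256,184), the silver eyepiece at (270,262), the dish at (225,70) and the blue tray at (361,168). I compare it with the top-view estimates.

Run:
```python
from h import *
s=pickle.load(open("w1.pkl","rb"))
print("cam",(-np.array(s["R"]).T@np.array(s["t"])).round(3))
for n,lo,hi,box,z in(("silver lens",(95,50,80),(125,255,255),(245,240,300,290),.055),("green",(40,60,10),(90,255,255),(230,160,280,205),.042)):
    a,c,ct=max(blobs(s,lo,hi,box),key=lambda q:q[0]);print(n,a,c,back(s,[c,cv2.minEnclosingCircle(ct.astype(np.float32))[0]],z).round(4).tolist())
a,c,ct=max(blobs(s,(100,120,80),(118,255,255),(310,100,410,230)),key=lambda q:q[0])
print(cv2.minAreaRect((1000*back(s,ct,.014)).astype(np.float32)))
print(back(s,[[256,187]],.056),proj(s,[[.466,.226,.056],[.466,.226,0]]))
cv2.imwrite("pics/c2.png",cv2.resize(s["pixels"][150:215,220:300,::-1],None,fx=6,fy=6,interpolation=cv2.INTER_CUBIC))
```

```text
cam [0.467 0.299 0.383]
silver lens 239 [270.69456067 268.61924686] [[0.4867, 0.1165], [0.4867, 0.1166]]
green 321 [255.64485981 181.44859813] [[0.4664, 0.2316], [0.4665, 0.2299]]
((605.126953125, 242.15756225585938), (125.57723999023438, 70.90679168701172), 84.92236328125)
[[0.46691674 0.22749514]] [[255.25003667 188.18831979]
 [255.37199514 179.60582349]]
```

View pics/c2.png

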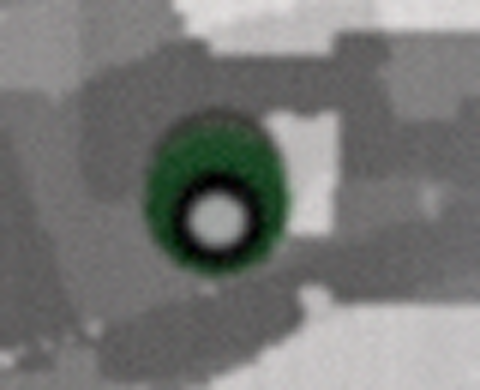

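The crop shows the nose at wrist pixel (256,186), which puts the green objective at about (0.467, 0.2285), right under the tool.

{"op": "carry_out", "data": {"motion": "0 0 0.28 0 0 0 1; 0 0 0.28 0 0 0 1; 0 0 0.25 0 0 0 1; 0 0 0.1 0 0 0 1; 0 0 0.045 0 0 0 1; 0 0 0 0 0 0 1; 0 0 0 0 0 0 1"}}

```text
time: 3.15
tool_pos: [0.4676, 0.2289, 0.0161]
ee_rot: [3.139, -0.001, 1.574]
wrist_force: [-0.4, 0.1, -0.3]
width: 0.0943
finger_force: 0.0
```

{"op": "carry_out", "data": {"motion": "0 0 0 0 0 0 0; 0 0 0 0 0 0 0; 0 0 0 0 0 0 0; 0 0 0 0 0 0 0; 0 0 0 0 0 0 0; 0 0 0 0 0 0 0"}}

```text
time: 3.9
tool_pos: [0.4666, 0.228, 0.0144]
ee_rot: [-3.142, -0.0, 1.573]
wrist_force: [-0.3, 0.1, -0.5]
width: 0.0375
finger_force: 0.0
```

{"op": "carry_out", "data": {"motion": "0 0 0 0 0 0 0; 0 0 0 0 0 0 0; 0 0 0 0 0 0 0; 0 0 -0.05 0 0 0 0; 0 0 -0.15 0 0 0 0; 0 0 -0.2 0 0 0 0; 0 0 0 0 0 0 0; 0 0 0 0 0 0 0"}}

```text
time: 4.9
tool_pos: [0.4661, 0.2278, 0.0936]
ee_rot: [-3.14, 0.0, 1.573]
wrist_force: [0.5, 0.5, -1.2]
width: 0.0315
finger_force: 30.0
```

{"op": "carry_out", "data": {"motion": "0.055 0.17 0 0 0 0 0; 0.06 0.19 0 0 0 0 0; 0.06 0.19 0 0 0 0 0; 0.0475 0.16 0 0 0 0 0; 0 0 0.1 0 0 0 0; 0 0 0.13 0 0 0 0; 0 0 0.07 0 0 0 0; 0 0 0.04 0 0 0 0; 0 0 0 0 0 0 0; 0 0 0.02 0 0 0 0; 0 0 0 0 0 0 0; 0 0 0 0 0 0 0"}}

```text
time: 6.4
tool_pos: [0.6089, 0.273, 0.0231]
ee_rot: [3.141, -0.0, 1.573]
wrist_force: [0.5, 0.1, -1.9]
width: 0.0315
finger_force: 30.0
```

```bash
python3 w.py w2
```

```text
6.4 [0.6089 0.273  0.0231] [ 3.1405e+00 -4.0000e-04  1.5730e+00]
```

View pics/w2.png

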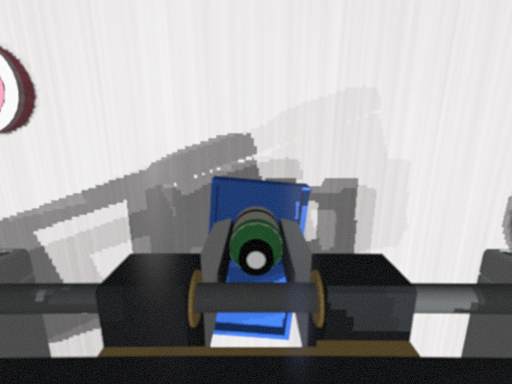

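Green objective (256,235) hangs upright over the upper blue compartment, centred. Lower it slowly.

{"op": "carry_out", "data": {"motion": "0 0 0.01 0 0 0 0; 0 0 0.005 0 0 0 0; 0 0 0 0 0 0 0; 0 0 0 0 0 0 0"}}

```text
time: 6.95
tool_pos: [0.6086, 0.2728, 0.0194]
ee_rot: [-3.142, 0.0, 1.573]
wrist_force: [-0.8, -0.5, -1.8]
width: 0.0314
finger_force: 30.0
```

{"op": "carry_out", "data": {"motion": "0 0 0.005 0 0 0 0; 0 0 0 0 0 0 0; 0 0 0 0 0 0 0"}}

```text
time: 7.32
tool_pos: [0.6086, 0.2728, 0.0185]
ee_rot: [3.141, -0.0, 1.573]
wrist_force: [-0.4, 0.1, -1.2]
width: 0.0315
finger_force: 30.0
```

{"op": "carry_out", "data": {"motion": "0 0 0.003 0 0 0 0; 0 0 0 0 0 0 0; 0 0 0 0 0 0 0.4; 0 0 0 0 0 0 0.5; 0 0 0 0 0 0 0.6; 0 0 0 0 0 0 0.6; 0 0 0 0 0 0 0.6; 0 0 -0.1 0 0 0 0.6; 0 0 -0.2 0 0 0 0.8; 0 0 -0.3 0 0 0 1; 0 0 -0.2 0 0 0 1; 0 0 0 0 0 0 1"}}

```text
time: 8.82
tool_pos: [0.6111, 0.2738, 0.1856]
ee_rot: [3.13, -0.004, 1.573]
wrist_force: [0.5, -0.3, 0.2]
width: 0.0923
finger_force: 0.0
```

{"op": "carry_out", "data": {"motion": "-0.23 -0.06 0 0 0 0 1; -0.26 -0.07 0 0 0 0 1; -0.26 -0.07 0 0 0 0 1; -0.26 -0.07 0 0 0 0 1; -0.26 -0.07 0 0 0 0 1; -0.26 -0.07 0 0 0 0 1; -0.26 -0.07 0 0 0 0 1; -0.26 -0.07 0 0 0 0 1; -0.26 -0.07 0 0 0 0 1; -0.26 -0.05 0 0 0 0 1; 0 0 0 0 0 0 1; 0 0 0 0 0 0 1"}}

```text
time: 10.32
tool_pos: [0.4753, -0.2408, 0.1769]
ee_rot: [-3.14, -0.002, 1.573]
wrist_force: [0.5, 0.1, -0.2]
width: 0.0942
finger_force: 0.0
```

```bash
python3 w.py w3
python3 - <<'E'
from h import *
s=pickle.load(open("w3.pkl","rb"))
u,v=proj(s,[[.4745,-.2425,.05]])[0].astype(int);print(u,v)
b=(u-35,v-35,u+36,v+36)
a,c,ct=max(blobs(s,(0,90,30),(8,255,255),b)+blobs(s,(172,90,30),(180,255,255),b),key=lambda q:q[0]);print(a,c,back(s,[c],.042))
x=np.zeros((420,800,3),np.uint8)
x[:420,:420]=cv2.resize(s["pixels"][v-35:v+35,u-35:u+35,::-1],(420,420),interpolation=cv2.INTER_CUBIC)
x[:285,420:]=cv2.resize(s["pixels"][:,:,::-1],(380,285))
cv2.imwrite("pics/c3.png",x)
print("p/px",back(s,[[u,v],[u+1,v],[u,v+1]],.056))
E
```

```text
10.325 [ 0.4753 -0.2408  0.1769] [-3.1403e+00 -1.8000e-03  1.5726e+00]
254 192
282 [255.         187.83333333] [[ 0.47471978 -0.23923602]]
p/px [[ 0.47365356 -0.24094325]
 [ 0.47477924 -0.2409413 ]
 [ 0.47365334 -0.24210113]]
```

View pics/c3.png

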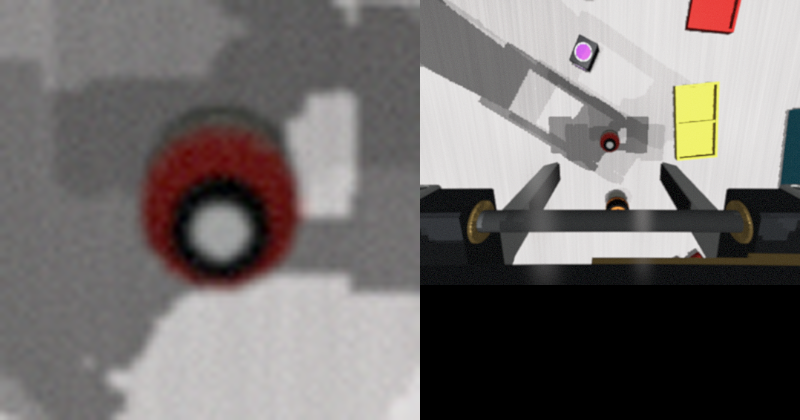

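The red objective's nose is at wrist pixel (256,195), which gives about (0.475, -0.2435). The cube and yellow tray are clear of it.

{"op": "carry_out", "data": {"motion": "-0.0135 0 0.25 0 0 0 1; 0 0 0.28 0 0 0 1; 0 0 0.2 0 0 0 1; 0 0 0.066 0 0 0 1; 0 0 0.02 0 0 0 1; 0 0 0 0 0 0 1; 0 0 0 0 0 0 0; 0 0 0 0 0 0 0; 0 0 0 0 0 0 0; 0 0 0 0 0 0 0; 0 0 0 0 0 0 0; 0 0 0 0 0 0 0"}}

```text
time: 11.88
tool_pos: [0.4756, -0.2441, 0.0146]
ee_rot: [-3.142, -0.0, 1.573]
wrist_force: [-0.1, -0.4, 0.8]
width: 0.0371
finger_force: 0.0
```

{"op": "carry_out", "data": {"motion": "0 0 0 0 0 0 0; 0 0 0 0 0 0 0; 0 0 0 0 0 0 0; 0 0 -0.05 0 0 0 0; 0 0 -0.2 0 0 0 0; 0 0 -0.25 0 0 0 0; 0 0 -0.2 0 0 0 0; 0 0 0 0 0 0 0; 0 0 0 0 0 0 0"}}

```text
time: 13.0
tool_pos: [0.4751, -0.2438, 0.1535]
ee_rot: [-3.14, -0.001, 1.573]
wrist_force: [-0.7, -0.6, -2.8]
width: 0.0313
finger_force: 30.0
```

{"op": "carry_out", "data": {"motion": "0.15 0.04 0 0 0 0 0; 0.25 0.07 0 0 0 0 0; 0.26 0.075 0 0 0 0 0; 0.26 0.075 0 0 0 0 0; 0.26 0.075 0 0 0 0 0; 0.26 0.075 0 0 0 0 0; 0.26 0.075 0 0 0 0 0; 0.25 0.07 0 0 0 0 0; 0.2 0.05 0 0 0 0 0; 0.123 0.033 0 0 0 0 0; 0 0 0 0 0 0 0; 0 0 0 0 0 0 0"}}

```text
time: 14.5
tool_pos: [0.6014, 0.2098, 0.1527]
ee_rot: [-3.138, 0.001, 1.573]
wrist_force: [0.4, -0.2, -2.2]
width: 0.0313
finger_force: 30.0
```

{"op": "carry_out", "data": {"motion": "0.005 0.007 0.15 0 0 0 0; 0 0 0.2 0 0 0 0; 0 0 0.2 0 0 0 0; 0 0 0.08 0 0 0 0; 0 0 0.03 0 0 0 0; 0 0 0.008 0 0 0 0; 0 0 0.006 0 0 0 0; 0 0 0.004 0 0 0 0; 0 0 0 0 0 0 0; 0 0 0 0 0 0 0"}}

```text
time: 15.75
tool_pos: [0.6038, 0.2118, 0.0193]
ee_rot: [3.141, -0.0, 1.573]
wrist_force: [-1.1, 0.2, -1.3]
width: 0.0316
finger_force: 30.0
```

```bash
python3 w.py w4
```

```text
15.75 [0.6038 0.2118 0.0193] [ 3.1412e+00 -2.0000e-04  1.5731e+00]
```

View pics/w4.png

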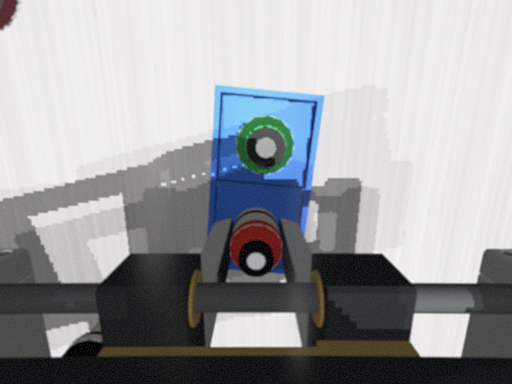

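Green (265,145) stands centred in the upper blue compartment and red (256,245) is over the lower one, upright. Release it and move to the silver eyepiece.

{"op": "carry_out", "data": {"motion": "0 0 0.005 0 0 0 0; 0 0 0.003 0 0 0 0; 0 0 0 0 0 0 0; 0 0 0 0 0 0 0.4; 0 0 0 0 0 0 0.5; 0 0 0 0 0 0 0.6; 0 0 0 0 0 0 0.6; 0 0 0 0 0 0 0.6; 0 0 -0.1 0 0 0 0.6; 0 0 -0.2 0 0 0 0.8; 0 0 -0.3 0 0 0 1; 0 0 -0.2 0 0 0 1"}}

```text
time: 17.3
tool_pos: [0.6048, 0.212, 0.1831]
ee_rot: [3.136, -0.002, 1.573]
wrist_force: [0.3, 0.5, 0.5]
width: 0.0828
finger_force: 0.0
```

{"op": "carry_out", "data": {"motion": "-0.1 -0.12 0 0 0 0 1; -0.14 -0.17 0 0 0 0 1; -0.14 -0.17 0 0 0 0 1; -0.09 -0.12 0 0 0 0 1; 0 0 0 0 0 0 1; 0 0 0 0 0 0 1"}}

```text
time: 18.05
tool_pos: [0.4888, 0.1179, 0.1787]
ee_rot: [3.139, -0.001, 1.573]
wrist_force: [0.4, 0.4, -1.0]
width: 0.094
finger_force: 0.0
```

```bash
cat > e.py <<'E'
from h import *
import sys
n,x,y=sys.argv[1],float(sys.argv[2]),float(sys.argv[3])
s=pickle.load(open(n+".pkl","rb"))
u,v=proj(s,[[x,y,.055]])[0].astype(int)
for a,c,ct in blobs(s,(95,50,80),(125,255,255),(u-30,v-30,u+30,v+30)): print(a,c,back(s,[c],.055))
for a,c,ct in blobs(s,(0,150,70),(8,255,255),None,2000)+blobs(s,(172,150,70),(180,255,255),None,2000):
    print("red",a,c,cv2.minAreaRect((1000*back(s,ct,.014)).astype(np.float32)))
E
python3 w.py w5; python3 e.py w5 .487 .1165
```

```text
18.05 [0.4888 0.1179 0.1787] [ 3.1390e+00 -7.0000e-04  1.5729e+00]
red 5099 [128.79839184 171.31555207] ((329.15814208984375, 129.68197631835938), (127.36785888671875, 69.82781219482422), 71.50521087646484)
```

{"op": "carry_out", "data": {"motion": "-0.008 -0.0075 0.22 0 0 0 1; 0 0 0.27 0 0 0 1; 0 0 0.2 0 0 0 1; 0 0 0.077 0 0 0 1; 0 0 0.02 0 0 0 1; 0 0 0 0 0 0 1; 0 0 0 0 0 0 0; 0 0 0 0 0 0 0; 0 0 0 0 0 0 0; 0 0 0 0 0 0 0; 0 0 0 0 0 0 0; 0 0 0 0 0 0 0"}}

```text
time: 19.6
tool_pos: [0.4864, 0.1159, 0.02]
ee_rot: [-3.142, -0.0, 1.573]
wrist_force: [-0.7, -1.4, 0.6]
width: 0.0418
finger_force: 30.0
```

{"op": "carry_out", "data": {"motion": "0 0 0 0 0 0 0; 0 0 0 0 0 0 0; 0 0 0 0 0 0 0; 0 0 -0.05 0 0 0 0; 0 0 -0.15 0 0 0 0; 0 0 -0.2 0 0 0 0; 0 0 0 0 0 0 0; 0 0 0 0 0 0 0"}}

```text
time: 20.6
tool_pos: [0.4859, 0.1158, 0.0995]
ee_rot: [-3.141, 0.0, 1.573]
wrist_force: [0.0, -0.6, -1.9]
width: 0.0414
finger_force: 30.0
```

{"op": "carry_out", "data": {"motion": "-0.08 0.12 0 0 0 0 0; -0.12 0.19 0 0 0 0 0; -0.12 0.19 0 0 0 0 0; -0.1 0.15 0 0 0 0 0; -0.065 0.095 0 0 0 0 0; 0 0 0 0 0 0 0; 0 0 0.1 0 0 0 0; 0 0 0.15 0 0 0 0; 0 0 0.08 0 0 0 0; 0 0 0.025 0 0 0 0; 0 0 0 0 0 0 0; 0 0 0 0 0 0 0"}}

```text
time: 22.1
tool_pos: [0.6365, 0.0192, 0.0305]
ee_rot: [3.139, 0.0, 1.573]
wrist_force: [0.1, -0.3, -1.3]
width: 0.0417
finger_force: 30.0
```

```bash
python3 w.py w6
```

```text
22.1 [0.6365 0.0192 0.0305] [3.139e+00 1.000e-04 1.573e+00]
```

View pics/w6.png

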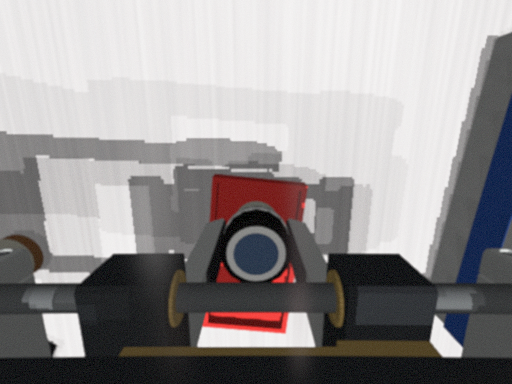

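Silver eyepiece (257,245) is upright over the upper compartment of the far red tray, centred. Lower it.

{"op": "carry_out", "data": {"motion": "0 0 0.012 0 0 0 0; 0 0 0.008 0 0 0 0; 0 0 0 0 0 0 0; 0 0 0 0 0 0 0; 0 0 0 0 0 0 0"}}

```text
time: 22.78
tool_pos: [0.6357, 0.0192, 0.0251]
ee_rot: [3.141, -0.0, 1.573]
wrist_force: [0.0, -0.1, -1.0]
width: 0.0416
finger_force: 30.0
```

{"op": "carry_out", "data": {"motion": "0 0 0.004 0 0 0 0; 0 0 0.003 0 0 0 0; 0 0 0 0 0 0 0; 0 0 0 0 0 0 0.5; 0 0 0 0 0 0 0.6; 0 0 0 0 0 0 0.7; 0 0 0 0 0 0 0.7; 0 0 0 0 0 0 0.7; 0 0 -0.1 0 0 0 0.7; 0 0 -0.2 0 0 0 0.8; 0 0 -0.3 0 0 0 1; 0 0 -0.2 0 0 0 1"}}

```text
time: 24.28
tool_pos: [0.6367, 0.0192, 0.1892]
ee_rot: [3.135, 0.0, 1.573]
wrist_force: [0.5, 0.3, 0.2]
width: 0.0912
finger_force: 0.0
```

{"op": "carry_out", "data": {"motion": "-0.17 -0.06 0 0 0 0 1; -0.25 -0.1 0 0 0 0 1; -0.25 -0.1 0 0 0 0 1; -0.25 -0.1 0 0 0 0 1; -0.25 -0.1 0 0 0 0 1; -0.25 -0.1 0 0 0 0 1; -0.25 -0.1 0 0 0 0 1; -0.26 -0.0725 0 0 0 0 1; 0 0 0 0 0 0 1; 0 0 0 0 0 0 1; 0 0 0 0 0 0 1"}}

```text
time: 25.65
tool_pos: [0.4907, -0.3658, 0.1844]
ee_rot: [3.141, 0.0, 1.575]
wrist_force: [-0.1, -0.1, -0.5]
width: 0.0942
finger_force: 0.0
```

```bash
python3 w.py w7
python3 - <<'E'
from h import *
s=pickle.load(open("w7.pkl","rb"))
u,v=proj(s,[[.489,-.3675,.055]])[0].astype(int);print(u,v,back(s,[[u,v],[u+1,v],[u,v+1]],.055))
cv2.imwrite("pics/c7.png",cv2.resize(s["pixels"][v-35:v+35,u-35:u+35,::-1],(420,420),interpolation=cv2.INTER_CUBIC))
E
```

```text
25.65 [ 0.4907 -0.3658  0.1844] [3.1407e+00 1.0000e-04 1.5749e+00]
253 191 [[ 0.48813123 -0.36703508]
 [ 0.48928768 -0.36703102]
 [ 0.48813265 -0.36822409]]
```

View pics/c7.png

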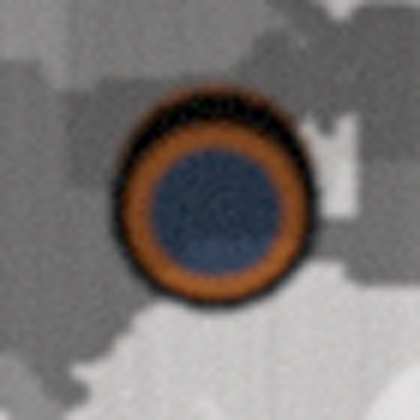

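The orange-ringed eyepiece is at wrist pixel (254,191), i.e. (0.489, -0.3674).

{"op": "carry_out", "data": {"motion": "-0.008 -0.007 0.24 0 0 0 1; 0 0 0.28 0 0 0 1; 0 0 0.2 0 0 0 1; 0 0 0.075 0 0 0 1; 0 0 0.02 0 0 0 1; 0 0 0 0 0 0 1; 0 0 0 0 0 0 0; 0 0 0 0 0 0 0; 0 0 0 0 0 0 0; 0 0 0 0 0 0 0; 0 0 0 0 0 0 0; 0 0 0 0 0 0 0"}}

```text
time: 27.2
tool_pos: [0.4884, -0.3687, 0.0206]
ee_rot: [-3.141, -0.0, 1.573]
wrist_force: [-0.8, -0.0, 0.0]
width: 0.0417
finger_force: 30.0
```

{"op": "carry_out", "data": {"motion": "0 0 0 0 0 0 0; 0 0 0 0 0 0 0; 0 0 0 0 0 0 0; 0 0 -0.05 0 0 0 0; 0 0 -0.2 0 0 0 0; 0 0 -0.25 0 0 0 0; 0 0 -0.1 0 0 0 0; 0 0 0 0 0 0 0; 0 0 0 0 0 0 0"}}

```text
time: 28.32
tool_pos: [0.488, -0.3682, 0.1392]
ee_rot: [-3.14, -0.002, 1.573]
wrist_force: [-0.6, 0.1, -1.7]
width: 0.0417
finger_force: 30.0
```

{"op": "carry_out", "data": {"motion": "0.12 0.05 0 0 0 0 0; 0.22 0.1 0 0 0 0 0; 0.24 0.1 0 0 0 0 0; 0.24 0.1 0 0 0 0 0; 0.24 0.1 0 0 0 0 0; 0.24 0.1 0 0 0 0 0; 0.2 0.1 0 0 0 0 0; 0.126 0.0575 0 0 0 0 0; 0 0 0 0 0 0 0; 0 0 0.15 0 0 0 0; 0 0 0.2 0 0 0 0; 0 0 0 0 0 0 0"}}

```text
time: 29.82
tool_pos: [0.6249, -0.0438, 0.0649]
ee_rot: [-3.13, -0.001, 1.572]
wrist_force: [0.2, 0.3, -0.7]
width: 0.0416
finger_force: 30.0
```

{"op": "carry_out", "data": {"motion": "0 0 0.14 0 0 0 0; 0 0 0.05 0 0 0 0; 0 0 0.02 0 0 0 0; 0 0 0 0 0 0 0; 0 0 0 0 0 0 0"}}

```text
time: 30.45
tool_pos: [0.6301, -0.0434, 0.03]
ee_rot: [3.139, 0.0, 1.573]
wrist_force: [-0.1, 0.4, -1.3]
width: 0.0416
finger_force: 30.0
```

```bash
python3 w.py w8
```

```text
30.45 [ 0.6301 -0.0434  0.03  ] [3.1395e+00 3.0000e-04 1.5729e+00]
```

View pics/w8.png

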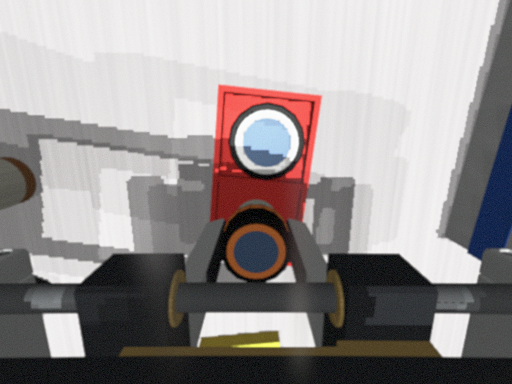

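Silver (268,140) stands in the upper compartment and orange (257,245) is over the lower one, upright.

{"op": "carry_out", "data": {"motion": "0 0 0.012 0 0 0 0; 0 0 0.006 0 0 0 0; 0 0 0.002 0 0 0 0; 0 0 0 0 0 0 0; 0 0 0 0 0 0 0.5; 0 0 0 0 0 0 0.6; 0 0 0 0 0 0 0.7; 0 0 0 0 0 0 0.7; 0 0 0 0 0 0 0.7; 0 0 -0.1 0 0 0 0.7; 0 0 -0.2 0 0 0 0.8; 0 0 -0.3 0 0 0 1"}}

```text
time: 32.0
tool_pos: [0.6282, -0.043, 0.1451]
ee_rot: [-3.138, -0.001, 1.573]
wrist_force: [0.8, -0.3, 0.5]
width: 0.0819
finger_force: 0.0
```

{"op": "carry_out", "data": {"motion": "-0.05 -0.15 -0.2 0 0 0 1; -0.08 -0.22 0 0 0 0 1; -0.08 -0.22 0 0 0 0 1; -0.08 -0.22 0 0 0 0 1; -0.055 -0.155 0 0 0 0 1; 0 0 0 0 0 0 1; 0 0 0 0 0 0 1"}}

```text
time: 32.88
tool_pos: [0.4375, -0.1126, 0.1859]
ee_rot: [3.139, 0.0, 1.573]
wrist_force: [0.8, 0.1, -0.1]
width: 0.0942
finger_force: 0.0
```

```bash
python3 w.py w9
python3 - <<'E'
from h import *
s=pickle.load(open("w9.pkl","rb"))
u,v=proj(s,[[.437,-.112,.042]])[0].astype(int);print(u,v,back(s,[[u,v],[u+1,v],[u,v+1]],.042))
cv2.imwrite("pics/c9.png",cv2.resize(s["pixels"][v-35:v+35,u-35:u+35,::-1],(420,420),interpolation=cv2.INTER_CUBIC))
for a,c,ct in blobs(s,(130,60,60),(165,255,255),(u-30,v-30,u+30,v+30)): print(a,c,back(s,[c],.042))
E
```

```text
32.875 [ 0.4375 -0.1126  0.1859] [3.1390e+00 4.0000e-04 1.5729e+00]
254 186 [[ 0.43621036 -0.11106264]
 [ 0.43741548 -0.11106116]
 [ 0.43621055 -0.11229601]]
32 [261.4375 168.8125] [[ 0.44503052 -0.09020396]]
220 [254.73181818 186.35909091] [[ 0.43709264 -0.11150419]]
```

View pics/c9.png

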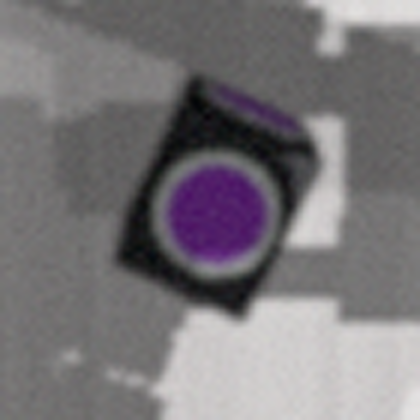

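The cube's top window is at wrist pixel (254.7,186.4), giving (0.437, -0.112). Its bottom edge runs about 26° clockwise in the picture, so own x points at world -26.5°. I turn the tool by that much and go down.

{"op": "carry_out", "data": {"motion": "0 0 0 0 0 0.074 1; 0 0 0 0 0 0.074 1; 0 0 0 0 0 0.074 1; 0 0 0.25 0 0 0 1; 0 0 0.28 0 0 0 1; 0 0 0.2 0 0 0 1; 0 0 0.085 0 0 0 1; 0 0 0.04 0 0 0 1; 0 0 0 0 0 0 1; 0 0 0 0 0 0 1"}}

```text
time: 34.17
tool_pos: [0.438, -0.1131, 0.0154]
ee_rot: [3.138, -0.0, 1.108]
wrist_force: [-0.0, -0.2, 0.3]
width: 0.0937
finger_force: 0.0
```

{"op": "carry_out", "data": {"motion": "0 0 0 0 0 0 0; 0 0 0 0 0 0 0; 0 0 0 0 0 0 0; 0 0 0 0 0 0 0; 0 0 0 0 0 0 0; 0 0 0 0 0 0 0; 0 0 0 0 0 0 0; 0 0 0 0 0 0 0; 0 0 0 0 0 0 0; 0 0 0 0 0 0 0"}}

```text
time: 35.42
tool_pos: [0.4365, -0.1126, 0.0136]
ee_rot: [-3.141, -0.0, 1.108]
wrist_force: [0.2, -0.1, 0.3]
width: 0.0299
finger_force: 29.9
```

{"op": "carry_out", "data": {"motion": "0 0 -0.05 0 0 0 0; 0 0 -0.15 0 0 0 0; 0 0 -0.2 0 0 -0.074 0; 0 0 0 0 0 -0.074 0; 0 0 0 0 0 -0.074 0; 0 0 0 0 0 0 0; 0 0 0 0 0 0 0"}}

```text
time: 36.3
tool_pos: [0.4364, -0.1126, 0.0937]
ee_rot: [-3.142, -0.0, 1.571]
wrist_force: [-0.6, -0.4, -1.1]
width: 0.0296
finger_force: 29.9
```

{"op": "carry_out", "data": {"motion": "-0.05 0.12 0 0 0 0 0; -0.09 0.22 0 0 0 0 0; -0.09 0.22 0 0 0 0 0; -0.09 0.22 0 0 0 0 0; -0.047 0.13 0 0 0 0 0; 0 0 0 0 0 0 0; 0 0 0.1 0 0 0 0; 0 0 0.15 0 0 0 0; 0 0 0.08 0 0 0 0; 0 0 0.025 0 0 0 0; 0 0 0 0 0 0 0; 0 0 0 0 0 0 0"}}

```text
time: 37.8
tool_pos: [0.6195, -0.186, 0.0241]
ee_rot: [3.139, 0.001, 1.573]
wrist_force: [-0.2, 0.3, -1.3]
width: 0.0299
finger_force: 29.9
```

```bash
python3 w.py w10
```

```text
37.8 [ 0.6195 -0.186   0.0241] [3.1392e+00 9.0000e-04 1.5729e+00]
```

View pics/w10.png

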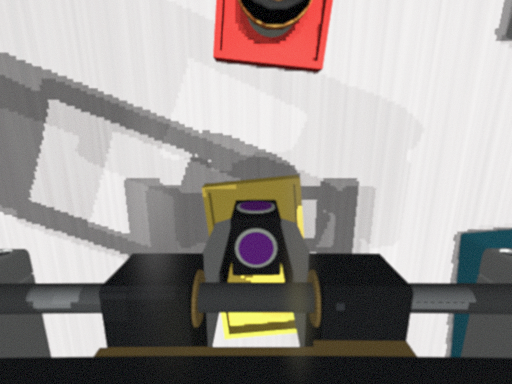

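Cube (256,235) is upright and square over the upper yellow compartment. Orange stands in its tray at (275,15). Lower and release.

{"op": "carry_out", "data": {"motion": "0 0 0.012 0 0 0 0; 0 0 0.007 0 0 0 0; 0 0 0.004 0 0 0 0; 0 0 0.002 0 0 0 0; 0 0 0 0 0 0 0; 0 0 0 0 0 0 0"}}

```text
time: 38.6
tool_pos: [0.6187, -0.1856, 0.0177]
ee_rot: [3.142, -0.0, 1.573]
wrist_force: [0.4, -0.0, -1.8]
width: 0.0297
finger_force: 29.9
```

{"op": "carry_out", "data": {"motion": "0 0 0 0 0 0 0.4; 0 0 0 0 0 0 0.5; 0 0 0 0 0 0 0.6; 0 0 0 0 0 0 0.6; 0 0 0 0 0 0 0.6; 0 0 -0.1 0 0 0 0.6; 0 0 -0.2 0 0 0 0.8; 0 0 -0.3 0 0 0 1; 0 0 -0.3 0 0 0 1; 0 0 0 0 0 0 1"}}

```text
time: 39.85
tool_pos: [0.6218, -0.1868, 0.2079]
ee_rot: [3.126, 0.006, 1.573]
wrist_force: [0.4, 0.6, 0.0]
width: 0.0922
finger_force: 0.0
```

{"op": "carry_out", "data": {"motion": "-0.1 -0.2 0 0 0 0 1; -0.1 -0.25 0 0 0 0 1; -0.1 -0.25 0 0 0 0 1; -0.1 -0.25 0 0 0 0 1; -0.2 -0.2 0 0 0 0 1; -0.2 -0.2 0 0 0 0 1; -0.2 -0.1 0 0 0 0 1; -0.1 0 0 0 0 0 1; 0 0 0 0 0 0 1; 0 0 0 0 0 0 1; 0 0 0 0 0 0 1; 0 0 0 0 0 0 1"}}

```text
time: 41.35
tool_pos: [0.3297, -0.4055, 0.1978]
ee_rot: [3.141, -0.0, 1.575]
wrist_force: [-0.4, 0.0, -0.2]
width: 0.094
finger_force: 0.0
```

Run:
```python
from h import *
from bench import imaging
s=imaging.snapshot("top")["pixels"];t=imaging.snapshot("scene")["pixels"]
x=np.vstack([cv2.resize(s[130:260,130:430],(780,338),interpolation=cv2.INTER_CUBIC),cv2.resize(t[155:270,70:440],(780,242),interpolation=cv2.INTER_CUBIC)])
cv2.imwrite("pics/end.png",x[:,:,::-1])
```

```text
(no output)
```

View pics/end.png

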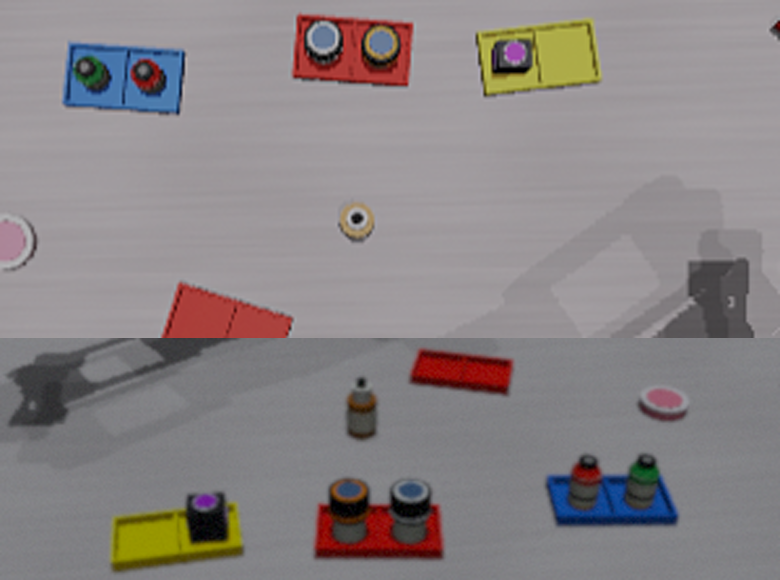

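All five optics stand upright, one to a compartment: green (90,72) and red (148,75) in blue, silver (323,42) and orange (381,45) in far red, cube (514,53) in yellow. Bottle (357,220) and dish (8,242) are where they were.

```bash
python3 -c "
from bench import robot
print(robot.close_job())"
```

```text
the job is handed in; nothing more can be done
None
```

The job is handed in: all five optics stand upright in their trays (far red tray used), the dish and bottle were not moved, and it took about 41 s of the 115 s.

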